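# Start a crank bolt in its threaded boss without cross-threading it

## Task

Start the red crank bolt of the strap clamp in its threaded boss the careful way: swing the crank backward (anticlockwise seen from above) with the bolt free to sink, until you feel it drop into the thread entry, then turn it forward (clockwise) one full turn. Finish still holding the crank's black grip between the fingers, with the bolt started that one turn; leave the tools and parts lying around where they are.

Things in the scene. Friction and masses are not known exactly. Their poses are not given: they have to be found in the camera images.
- fixture: Strap-clamp fixture fixed to the bench: grey base plate 110 x 200 x 14 mm (x by y), steel strap (top 80 mm above the bench) over a dark heel block (+y end) and a blue bearing housing (-y end). Origin on the bench under the plate's centre, z up. The bolt stands upright on the z line through the origin and is guided by the strap's hole: it cannot tilt.
- boss_top (a point): Centre of the rim of the dark round threaded boss, 60 mm across, under the strap round the bolt's foot; 56 mm above the bench, on the bolt's axis. A lug on the bolt rides on this rim at the start. Where round the rim the thread entry (a gap) lies is different each time and not told by this point's axes.
- grip: The crank's black upright grip: round, 18 mm in diameter, 48 mm tall, revolves freely about its own upright axis. Origin at the centre of its lower end, on the red crank arm (20 mm wide, 10 mm thick), 60 mm from the bolt's axis; 124.5 mm above the bench at the start, sinking with the bolt. z up.
- crank (a joint): Turn of bolt and crank, rad; grows forward (clockwise from above). At 0 the arm points from the axis along the fixture's -x; at v the grip lies in direction pi - v (anticlockwise from +x) in the fixture's frame. Friction 0.08 N m (1.5 N at the grip); stays where left. From the start the drop comes 0.4 to 1.8 rad backward; forward, before it, the lug binds on a burr within 2 rad.
- travel (a joint): How far the bolt has sunk, m; 0 at the start, lug on the rim. The bolt weighs 6 to 8 N and slides freely unless a firm grip carries it. Over the entry it drops 9 to 10.5 mm if free to; a stop there ends the backward turn within 0.6 rad of the drop. Then a right-hand thread: sinks 14 mm a turn, 1 mm play. One turn after the drop it reads 23 to 25 mm; thread ends at 1.3 turns.
- bolt_head (a point): Centre of the top of the bolt's hexagon head, 22 mm across, on the bolt's axis at the crank's inner end; 131 mm above the bench at the start, 7 mm above the grip's lower end. Sinks with the bolt.
- parts_brush: Loose flat brush with wooden handle, 180 mm long; a bystander.
- circlip_pliers: Loose pliers with red handles, 201 mm long, left of the fixture; a bystander.
- driver_red: Loose screwdriver with red handle, 204 mm long, left behind the fixture; a bystander.

How it is judged:
By the outcome, as a careful person would: the job done as asked, in the order asked, and still so for the second after the job is handed in, while the arm keeps its last pose, push and grip.
It also fails if it takes over 64 s, if anything falls off the work surface, if the arm or the gripper's body presses on something with over 40 N, if the wrist force passes 120 N, or if a joint passes its speed limit or range.

## Robot

A 6-joint arm with a two-finger parallel gripper is mounted at the origin on a cart in front of the work surface, level with it; the furniture and walls round the work are solid. World frame = base frame: x ahead of the robot, y to its left, z up, the work surface at z = 0. Lengths are in m, angles in rad, forces in N, time in s.
With the tool pointing down it reaches from about 0.35 to 0.975 m from the base axis. Payload 4.9 kg.
Tool frame: the origin (TCP) lies midway between the tips of the shut fingers; the grasp point (between the pads) lies 19 mm behind it; z points along the fingers, y is the line along which they close (so a half turn about z gives the same grasp; the last joint's range is limited). The gripper opens to 85 mm and grips with 20 to 120 N. Pads are 22 mm wide; open, the fingers measure 114 mm over their backs; the gripper's body (76 mm by 85 mm) begins 54 mm behind the grasp point. The pads swing forward as they close: fully open they stand 13 mm farther back than shut.
Start: joints at [-1.406, 0.053, 1.613, -0, 1.476, -0.119], TCP at [0.175, -0.6, 0.231] pointing down, gripper open.
Joint ranges: [-3.01, 3.01], [-1.01, 2.22], [0.06, 2.58], [-1.02, 4.17], [0.09, 2.62], [-3.14, 3.14]. Speed limits (rad/s): [2.57, 2.57, 3.14, 3.14, 3.14, 3.14].

## Interface

Orientations are given as a unit quaternion [w, x, y, z].
In Python, from plant import manip gives the robot as it stands.
- The arm moves only by the tool shift_gripper, called after "Request:" as name(argument=value, ...) on one line, values as JSON. Schema: {"type":"object","properties":{"plan":{"type":"array","items":{"type":"object","properties":{"aperture":{"type":"number"},"x":{"type":"number"},"y":{"type":"number"},"z":{"type":"number"},"ax":{"type":"number"},"ay":{"type":"number"},"az":{"type":"number"}},"additionalProperties":false,"required":["aperture"]},"minItems":1,"maxItems":5},"only":{"type":"string"},"quiet":{"type":"boolean"},"lines":{"type":"string"}},"required":["plan"],"additionalProperties":false}. plan is a list of rows, 1 to 5 of them, each an object with the fields aperture (the opening from 0.0 (shut) to 1.0 (fully open)), x, y, z (the shift in units of 50 mm), ax, ay, az (a rotation vector in units of 0.05 rad); a field left out counts as zero (the opening has to be given); each row shifts and turns the commanded pose from where the row before left it, along the tool's axes as they then stand; what a row does not reach is not made up. A row lasts 1/8 s, in which the tool goes at most 0.0625 m and 0.188 rad, less where a joint would pass 70% of its speed; a pose out of reach is approached as far as the arm can. The fingers move at their own pace and stop on an object; the grip force is fixed at half the most. Time passes only in rows, so rows that do not move let the fingers close. The tool returns the time, the measured TCP pose, the force, the opening and the grip force at its end. only (a regular expression) keeps the lines of the reply that match it, lines (a string "A,B") keeps lines A to B, and quiet returns only ok. Input that does not fit is refused with a message, and nothing moves.
- manip.state(): the state, without advancing time (a new reading comes with each control period).
- manip.grab_frame(name): name is "scene" or "top" or "wrist"; returns the picture (384x512x3 uint8, red, green, blue); there is no depth.
- manip.camera_params(name): a dict with "intrinsics" (3x3 intrinsics, pixels), "k1" (the pictures are not rectified: a ray, as slopes to the right and down, at radius r is drawn at 1 + k1 r^2 times it, then the intrinsics apply), "xyz" and "orientation" of the camera in the world. Camera axes: x right, y down, z forward; pixel columns grow to the right and rows downward; lengths in m; the calibration is good to about 2 mm. A picture is of the moment at which its call begins: read the wrist's pose just before it. camera_params takes no time and is no camera call; for the wrist camera it gives the pose at the moment of the call.
- manip.job_done(): hands the job in; it is judged then, once.
The state is a dict: "time": time; "joint_pos": joint angles; "joint_vel": joint speeds; "joint_efforts": joint torques, N m; "tool_pos": TCP position; "tool_rot": TCP orientation; "contact_force": force on the tool from outside, world axes, zero at the start; "ft_torque": the same for the moment, N m; "gripper_width": opening from 0.0 (shut) to 1.0 (fully open); "grasp_force": force on a finger pad.
Only numpy, scipy, OpenCV 4.12 (cv2) and the standard library are available. Lean on these libraries where they do the work, as an engineer would, in place of code of your own. Each camera call takes 0.05 s, during which the arm holds its last target. There are 200 camera calls.

## Working session

There is one attempt and no reset: what is moved stays moved. The work goes in short steps, Python scripts to look and compute and a tool call to move; the robot and the scene stay as the last step left them, time stands still between calls to the robot, and variables do not carry over. Pictures are saved under pics/ and viewed, at most 10 in all, crops included, and the job is handed in when it is done.

```bash
ls; mkdir -p pics; python3 - <<'E'
from plant import manip
import cv2,numpy as np
ims=[manip.grab_frame(n) for n in("scene","top")]
for n,i in zip(("scene","top"),ims):
    cv2.imwrite(f"pics/{n}0.png",i[:,:,::-1]); print(n,manip.camera_params(n))
print(manip.state())
E
```

```text
pics
plant.py
scene {'intrinsics': array([[395.33206088,   0.        , 257.7879508 ],
       [  0.        , 395.33206088, 197.59935695],
       [  0.        ,   0.        ,   1.        ]]), 'k1': -0.0793555954440479, 'xyz': array([0.14722963, 0.58221082, 0.69961558]), 'orientation': array([ 0.15105325, -0.3583329 ,  0.84715983, -0.36207826])}
top {'intrinsics': array([[475.12427557,   0.        , 252.57130014],
       [  0.        , 475.12427557, 196.20376785],
       [  0.        ,   0.        ,   1.        ]]), 'k1': -0.18465791615237404, 'xyz': array([0.34910772, 0.15814039, 1.19888017]), 'orientation': array([-0.07748663,  0.70588676, -0.70008434,  0.074844  ])}
{'time': 0.1, 'joint_pos': array([-1.40600803e+00,  5.33069022e-02,  1.61415727e+00, -2.44461616e-06,
        1.47602368e+00, -1.18997922e-01]), 'joint_vel': array([ 0.00024104,  0.00057182, -0.00292344,  0.00119677, -0.00039833,
        0.00068173]), 'joint_efforts': array([-1.17178733e-03, -3.94909501e+01, -3.71364856e+01, -2.41712805e-04,
        3.93787224e-03, -1.85914899e-05]), 'tool_pos': array([ 0.17490201, -0.59943438,  0.23017567]), 'tool_rot': array([-9.47321098e-04,  9.89949591e-01,  1.41417501e-01, -2.29099142e-05]), 'contact_force': array([-0.62093287, -0.92755935, -0.64803582]), 'ft_torque': array([-0.00188125, -0.05368434, -0.011718  ]), 'grasp_force': 0.0, 'gripper_width': 1.0040002659529723}
```
View pics/scene0.png

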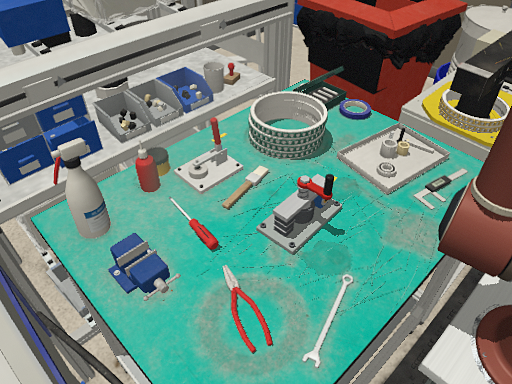

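View pics/top0.png

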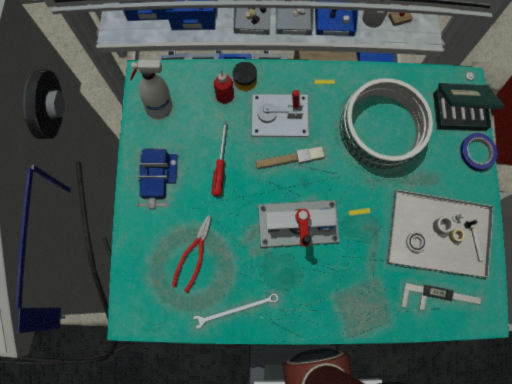

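The scene and top views show the fixture at top pixel (300,224), with the crank's red arm pointing toward the robot from the bolt (303,215) to the black grip (306,238). The pliers lie at left (195,255). The driver and brush are farther ahead.

```bash
cat > h.py <<'E'
import cv2,numpy as np
from scipy.spatial.transform import Rotation as R
from plant import manip
def rot(q): return R.from_quat(np.r_[q[1:],q[0]]).as_matrix()
def ray(c,u,v):
    K=c['intrinsics']; d=np.zeros(5); d[0]=c['k1']
    # forward model 1+k1 r^2 = OpenCV radial
    p=cv2.undistortPoints(np.array([[[u,v]]],float),K,d)[0,0]
    return c['xyz'],rot(c['orientation'])@np.r_[p,1]
def onz(c,u,v,z):
    o,d=ray(c,u,v); return o+d*(z-o[2])/d[2]
def tri(a,b):
    (o,d),(p,e)=a,b; A=np.c_[d,-e]; s=np.linalg.lstsq(A,p-o,rcond=None)[0]
    return (o+s[0]*d+p+s[1]*e)/2, np.linalg.norm(o+s[0]*d-p-s[1]*e)
def proj(c,P):
    Rm=rot(c['orientation']).T; d=np.zeros(5); d[0]=c['k1']
    return cv2.projectPoints(np.array([P],float),cv2.Rodrigues(Rm)[0],-Rm@c['xyz'],c['intrinsics'],d)[0][0,0]
E
python3 - <<'E'
from h import *
S=cv2.imread('pics/scene0.png');T=cv2.imread('pics/top0.png')
a=cv2.resize(T[190:265,245:355],None,fx=7,fy=7,interpolation=cv2.INTER_CUBIC)
b=cv2.resize(S[165:260,245:355],None,fx=6,fy=6,interpolation=cv2.INTER_CUBIC)
cv2.imwrite('pics/tc.png',a);cv2.imwrite('pics/sc.png',b)
ct=manip.camera_params('top')
hsv=cv2.cvtColor(T,cv2.COLOR_BGR2HSV)
m=((hsv[...,1]<60)*255).astype(np.uint8); m[:, :245]=0;m[:,345:]=0;m[:190]=0;m[260:]=0
n,l,st,ce=cv2.connectedComponentsWithStats(m)
k=1+np.argmax(st[1:,4]); pts=np.argwhere(l==k)[:,::-1].astype(np.float32)
print(st[k],cv2.minAreaRect(pts))
print([onz(ct,*p,0.014) for p in cv2.boxPoints(cv2.minAreaRect(pts))])
red=((hsv[...,1]>150)&((hsv[...,0]<8)|(hsv[...,0]>172))&(hsv[...,2]>90)); r=np.argwhere(red[190:265,245:355])+[190,245]
print(r.min(0),r.max(0),r.mean(0))
E
```

```text
[ 258  201   81   47 2948] ((297.9510498046875, 224.13131713867188), (44.8908805847168, 78.53003692626953), 86.00909423828125)
[array([0.58745008, 0.15171391, 0.014     ]), array([ 0.60322019, -0.04904266,  0.014     ]), array([ 0.48800638, -0.05404588,  0.014     ]), array([0.47339154, 0.14314622, 0.014     ])]
[209 296] [245 308] [225.78974359 302.64615385]
```

View pics/tc.png

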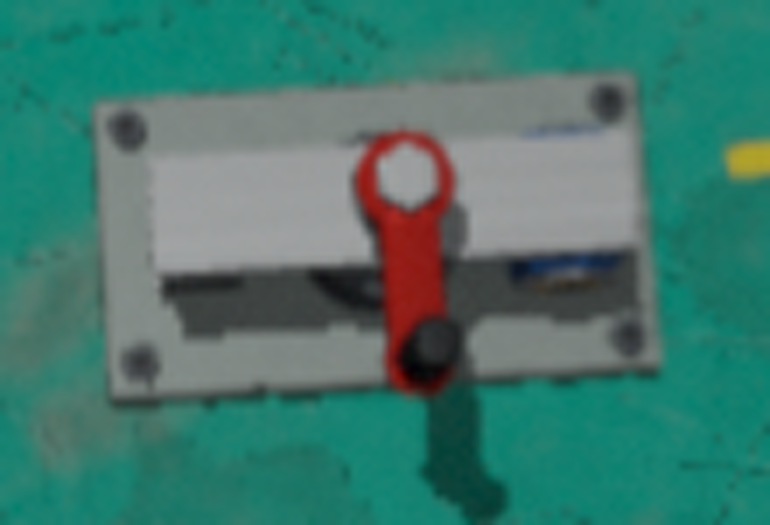

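View pics/sc.png

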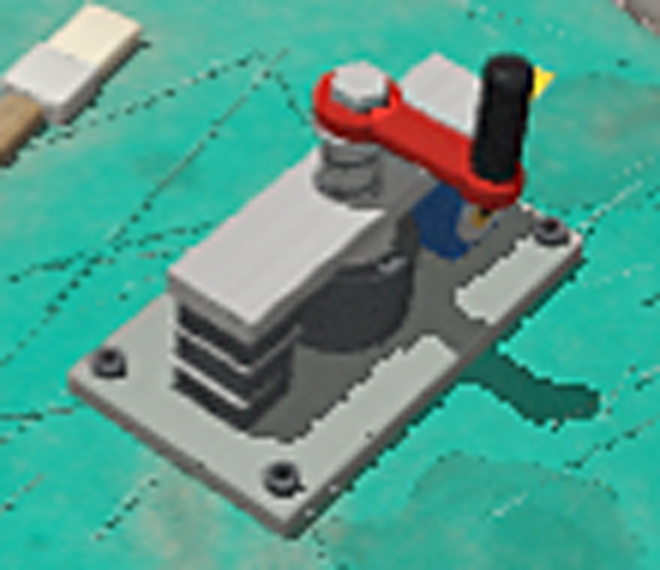

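The crops show the plate corners in the top crop at (97,103), (635,75), (660,370) and (110,402). The hex head is centred at (407,174) and the grip top at (437,340). In the scene crop the head top is at (361,80) and the grip top at (509,64).

```bash
python3 - <<'E'
from h import *
ct=manip.camera_params('top');cs=manip.camera_params('scene')
t=lambda x,y:(245+(x+.5)/7-.5,190+(y+.5)/7-.5)
s=lambda x,y:(245+(x+.5)/6-.5,165+(y+.5)/6-.5)
C=np.array([onz(ct,*t(*p),.014) for p in[(97,103),(635,75),(660,370),(110,402)]])
print(C,C.mean(0)); v=C[0]-C[1]+C[3]-C[2]; yaw=np.arctan2(-v[0],v[1]); print('yaw',yaw)
w=C[0]-C[3]+C[1]-C[2]; print('yaw2',np.arctan2(w[1],w[0]))
print('head',onz(ct,*t(407,174),.131),onz(cs,*s(361,80),.131),tri(ray(ct,*t(407,174)),ray(cs,*s(361,80))))
print('grip',onz(ct,*t(437,340),.1725),onz(cs,*s(509,64),.1725),tri(ray(ct,*t(437,340)),ray(cs,*s(509,64))))
E
```

```text
[[ 0.58796057  0.14864053  0.014     ]
 [ 0.59986643 -0.04824008  0.014     ]
 [ 0.49145332 -0.05457127  0.014     ]
 [ 0.47904902  0.14332279  0.014     ]] [0.53958233 0.04728799 0.014     ]
yaw 0.06150217577541442
yaw2 0.053550224073579525
head [0.54148884 0.04815925 0.131     ] [0.54372552 0.04943389 0.131     ] (array([0.54260773, 0.04880984, 0.13092456]), np.float64(0.0025601443463692565))
grip [0.48160359 0.04367518 0.1725    ] [0.48499327 0.04529949 0.1725    ] (array([0.48323246, 0.04459258, 0.17259979]), np.float64(0.0037441822569928393))
```

Units first: shifts go in units of 50 mm and turns go in units of 0.05 rad. So 0.11 rad is 2.2.

```bash
cat >> h.py <<'E'
def tool():
    s=manip.state(); M=rot(s['tool_rot']); return s,M,np.array(s['tool_pos'])
def to(P,yaw=None):
    s,M,p=tool(); psi=np.arctan2(M[1,0],M[0,0])
    print('t',round(s['time'],2),'pos',p.round(4),'psi',psi.round(4),'tilt',M[:,2].round(3),'q6',s['joint_pos'][5].round(3),
     'F',np.round(s['contact_force'],1),'w',round(s['gripper_width'],3),'g',round(s['grasp_force'],1))
    print('  tool-frame move',(M.T@(np.array(P)-p)).round(4), 'rz',None if yaw is None else round(psi-yaw,3))
E
```

Request:
shift_gripper(plan=[{"aperture":1,"az":2.2},{"aperture":1,"az":2.16}])

```text
time: 0.35
tool_pos: [0.175, -0.5996, 0.2306]
tool_rot: [-0.001, 1.0, 0.031, -0.0]
contact_force: [0.6, 0.3, -0.7]
gripper_width: 1.001
grasp_force: 0.0
```

```bash
python3 -c "
from h import *
to([.482,.044,.235],.065)"
```

```text
t 0.35 pos [ 0.175  -0.5996  0.2306] psi 0.0622 tilt [-0.     0.001 -1.   ] q6 0.103 F [ 0.6  0.3 -0.7] w 1.001 g 0.0
  tool-frame move [ 0.3465 -0.6233 -0.0037] rz -0.003
```

Converted, -0.045 m is -0.9, 0.025 m is 0.5.

Request:
shift_gripper(plan=[{"aperture":1,"x":0.5,"y":-0.9},{"aperture":1,"x":0.5,"y":-0.9},{"aperture":1,"x":0.5,"y":-0.9},{"aperture":1,"x":0.5,"y":-0.9},{"aperture":1,"x":0.5,"y":-0.9}], quiet=true)

```text
ok
```

Request:
shift_gripper(plan=[{"aperture":1,"x":0.5,"y":-0.9},{"aperture":1,"x":0.5,"y":-0.9},{"aperture":1,"x":0.5,"y":-0.9},{"aperture":1,"x":0.5,"y":-0.9},{"aperture":1}], quiet=true)

```text
ok
```

```bash
python3 -c "
from h import *
to([.482,.044,.235],.065)"
```

```text
t 1.6 pos [ 0.3736 -0.1784  0.2309] psi 0.0717 tilt [-0.     0.001 -1.   ] q6 0.873 F [ 0.4 -0.6  0.3] w 1.0 g 0.0
  tool-frame move [ 0.1241 -0.2141 -0.004 ] rz 0.007
```

Converted, -0.043 m is -0.86, -0.042 m is -0.84, 0.007 rad is 0.14.

Request:
shift_gripper(plan=[{"aperture":1,"x":0.5,"y":-0.86,"az":0.14},{"aperture":1,"x":0.5,"y":-0.86},{"aperture":1,"x":0.5,"y":-0.86},{"aperture":1,"x":0.5,"y":-0.86},{"aperture":1,"x":0.48,"y":-0.84}], quiet=true)

```text
ok
```

Request:
shift_gripper(plan=[{"aperture":1},{"aperture":1}], quiet=true)

```text
ok
```

```bash
python3 - <<'E'
from h import *
to([.482,.044,.235],.065)
c=manip.camera_params('wrist');i=manip.grab_frame('wrist');cv2.imwrite('pics/w1.png',i[:,:,::-1])
print(c)
for P in ([.482,.044,.1725],[.482,.044,.1245],[.5415,.048,.131]): print(proj(c,P))
E
```

```text
t 2.48 pos [0.4836 0.039  0.2308] psi 0.0581 tilt [-0.001 -0.001 -1.   ] q6 1.44 F [ 0.9 -0.2  0.1] w 0.998 g 0.0
  tool-frame move [-0.0013 -0.005  -0.0042] rz -0.007
{'intrinsics': array([[306.59859145,   0.        , 255.66710574],
       [  0.        , 306.59859145, 190.78838853],
       [  0.        ,   0.        ,   1.        ]]), 'k1': -0.06499421566622161, 'xyz': array([0.56637223, 0.04434334, 0.37487625]), 'orientation': array([ 0.11947757,  0.71691864, -0.67766072, -0.11193174])}
[249.06039853 210.9265377 ]
[250.11479472 189.47339388]
[248.74838762 119.81037113]
```

View pics/w1.png

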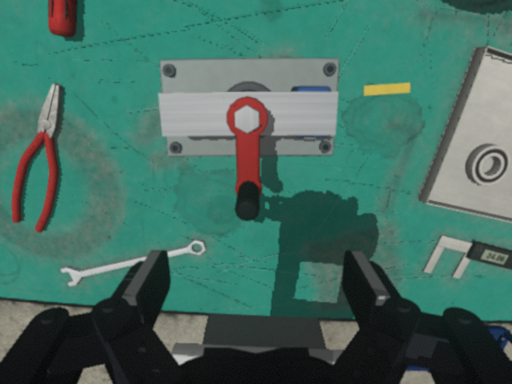

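The wrist view shows the grip top near (247,208) and the hex head near (247,119). Both are within about 2 px of what I predicted. I'll refine those, then descend.

```bash
python3 - <<'E'
from h import *
i=cv2.imread('pics/w1.png');c=manip.camera_params('wrist')
g=cv2.cvtColor(i,cv2.COLOR_BGR2GRAY)
m=((g<45)*255).astype(np.uint8);m[:180]=0;m[225:]=0;m[:,:225]=0;m[:,270:]=0
n,l,st,ce=cv2.connectedComponentsWithStats(m);k=1+np.argmax(st[1:,4]);print('grip blob',st[k],ce[k])
h=cv2.cvtColor(i,cv2.COLOR_BGR2HSV); red=((h[...,1]>150)&((h[...,0]<8)|(h[...,0]>172)))[90:200,220:280].astype(np.uint8)
cs,hi=cv2.findContours(red,cv2.RETR_CCOMP,cv2.CHAIN_APPROX_NONE)
for q,hh in zip(cs,hi[0]):
    if hh[3]>=0 and len(q)>20: print('head',cv2.minEnclosingCircle(q)); u,v=np.array(cv2.minEnclosingCircle(q)[0])+[220,90]; print(onz(c,u,v,.131))
# grip top disc: lower part of blob, radius from 9mm
b=st[k]; r=b[2]/2; print(onz(c,b[0]+b[2]/2-.5,b[1]+b[3]-r-.5,.1725))
E
```

```text
grip blob [236 181  25  39 771] [248.00259403 200.74448768]
head ((27.0, 29.0), 16.155593872070312)
[0.54201288 0.04908442 0.131     ]
[0.48487971 0.04463199 0.1725    ]
```

Request:
shift_gripper(plan=[{"aperture":1,"x":-0.02,"y":-0.06,"z":0.5,"az":-0.14},{"aperture":1,"y":-0.02,"z":0.5},{"aperture":1,"z":0.5},{"aperture":1,"z":0.4},{"aperture":1}])

```text
time: 3.15
tool_pos: [0.4809, 0.0427, 0.1345]
tool_rot: [-0.0, 0.999, 0.032, -0.002]
contact_force: [-0.9, 0.7, 0.4]
gripper_width: 0.998
grasp_force: 0.0
```

```bash
python3 -c "
from h import *
to([.482,.044,.1305],.065)"
```

```text
t 3.15 pos [0.4809 0.0427 0.1345] psi 0.0635 tilt [-0.004 -0.    -1.   ] q6 1.442 F [-0.9  0.7  0.4] w 0.998 g 0.0
  tool-frame move [ 0.0012 -0.0013  0.004 ] rz -0.001
```

Request:
shift_gripper(plan=[{"aperture":0.28,"x":0.02,"y":-0.04,"z":0.04},{"aperture":0.28,"z":0.02},{"aperture":0.28},{"aperture":0.28},{"aperture":0.28}])

```text
time: 3.78
tool_pos: [0.4835, 0.0461, 0.1335]
tool_rot: [0.0, 0.999, 0.033, 0.0]
contact_force: [-0.1, 1.1, 1.0]
gripper_width: 0.282
grasp_force: 0.0
```

```bash
cat > m.py <<'E'
from h import *
import sys
ax=np.array([.542,.0488])
s,M,p=tool()
th=np.arctan2(*(p[:2]-ax)[::-1]); back=(th-(np.pi+.07))
back=(back+np.pi)%(2*np.pi)-np.pi
c=manip.camera_params('wrist');i=manip.grab_frame('wrist')[:,:,::-1].copy();cv2.imwrite(f'pics/w_{sys.argv[1]}.png',i)
h=cv2.cvtColor(i,cv2.COLOR_BGR2HSV); red=((h[...,1]>150)&((h[...,0]<8)|(h[...,0]>172))).astype(np.uint8)
cs,hi=cv2.findContours(red,cv2.RETR_CCOMP,cv2.CHAIN_APPROX_NONE)
q=[(cv2.contourArea(k),k) for k,hh in zip(cs,hi[0]) if hh[3]>=0]
psi=np.arctan2(M[1,0],M[0,0])
print('t',round(s['time'],2),'p',p.round(4),'psi',psi.round(3),'back',back.round(3),'r',np.linalg.norm(p[:2]-ax).round(4),'F',np.round(s['contact_force'],1),'w',round(s['gripper_width'],3),'g',round(s['grasp_force'],1),'q6',s['joint_pos'][5].round(2))
if q:
    A,k=max(q,key=lambda x:x[0]); m=cv2.moments(k); u,v=m['m10']/m['m00'],m['m01']/m['m00']
    # equivalent size at depth along the optical axis
    Z=(rot(c['orientation']).T@(np.r_[ax,.131]-c['xyz']))[2]
    print('   head px',round(u,1),round(v,1),'sqrtA*Z',round(np.sqrt(A)*Z,3),'proj0',proj(c,[*ax,.131]).round(1),'proj-10mm',proj(c,[*ax,.121]).round(1))
E
python3 m.py 0
```

```text
t 3.77 p [0.4835 0.0461 0.1335] psi 0.066 back -0.023 r 0.0586 F [-0.1  1.1  1. ] w 0.282 g 0.0 q6 1.45
   head px 256.6 139.4 sqrtA*Z 5.894 proj0 [258.7 140.1] proj-10mm [258.5 136.9]
```

View pics/w_0.png

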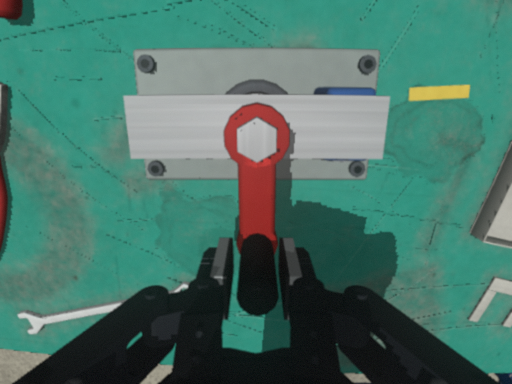

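The grip (258,270) stands between the pads with a few mm of slack on each side, and the arm is clear below. Next I swing backward with the fingers loose.

Request:
shift_gripper(plan=[{"aperture":0.28,"y":0.12,"z":0.06,"az":-2},{"aperture":0.28,"x":0.006,"y":0.12,"az":-2},{"aperture":0.28,"x":0.006,"y":0.12,"az":-2},{"aperture":0.28,"x":0.006,"y":0.12,"az":-2}], quiet=true)

```text
ok
```

```bash
python3 m.py 1
```

```text
t 4.33 p [0.4892 0.0235 0.1304] psi 0.469 back 0.376 r 0.0585 F [-1.4  2.2  0.8] w 0.283 g 1.4 q6 1.0
   head px 257.4 139.9 sqrtA*Z 5.878 proj0 [259.4 141.6] proj-10mm [259.2 138.2]
```

Request:
shift_gripper(plan=[{"aperture":0.28,"x":0.006,"y":0.12,"az":-2},{"aperture":0.28,"x":0.006,"y":0.12,"az":-2}], quiet=true)

```text
ok
```

```bash
python3 m.py 2
```

```text
t 4.62 p [0.4955 0.0134 0.1303] psi 0.668 back 0.58 r 0.0584 F [-1.6  2.2  1. ] w 0.28 g 1.5 q6 0.78
   head px 257.0 139.9 sqrtA*Z 5.859 proj0 [258.7 141.9] proj-10mm [258.5 138.5]
```

Request:
shift_gripper(plan=[{"aperture":0.28,"x":0.006,"y":0.12,"az":-2},{"aperture":0.28,"x":0.006,"y":0.12,"az":-2}], quiet=true)

```text
ok
```

```bash
python3 m.py 3
```

```text
t 4.92 p [0.5037 0.0046 0.1303] psi 0.867 back 0.787 r 0.0584 F [-1.6  2.1  2. ] w 0.278 g 1.6 q6 0.56
   head px 256.4 139.8 sqrtA*Z 5.871 proj0 [257.8 142.1] proj-10mm [257.7 138.7]
```

Converted, 0.006 m is 0.12, 0.0003 m is 0.006, -0.1 rad is -2.

Request:
shift_gripper(plan=[{"aperture":0.28,"x":0.006,"y":0.12,"az":-2},{"aperture":0.28,"x":0.006,"y":0.12,"az":-2}], quiet=true)

```text
ok
```

```bash
python3 m.py 4
```

```text
t 5.22 p [ 0.5135 -0.0023  0.1302] psi 1.066 back 0.991 r 0.0585 F [-2.5  1.1  2.5] w 0.279 g 1.5 q6 0.36
   head px 255.8 139.5 sqrtA*Z 5.88 proj0 [257.  142.1] proj-10mm [256.9 138.7]
```

Converted, 0.006 m is 0.12, 0.0003 m is 0.006, -0.1 rad is -2.

Request:
shift_gripper(plan=[{"aperture":0.28,"x":0.006,"y":0.12,"az":-2}], quiet=true)

```text
ok
```

```bash
python3 m.py 5
```

```text
t 5.4 p [ 0.5188 -0.0049  0.1302] psi 1.164 back 1.094 r 0.0585 F [-3.   1.8  1.9] w 0.277 g 1.5 q6 0.25
   head px 255.6 139.4 sqrtA*Z 5.887 proj0 [256.6 142.1] proj-10mm [256.5 138.7]
```

Request:
shift_gripper(plan=[{"aperture":0.28,"x":0.006,"y":0.12,"az":-2},{"aperture":0.28,"x":0.006,"y":0.12,"az":-2}], quiet=true)

```text
ok
```

```bash
python3 m.py 6
```

```text
t 5.7 p [ 0.5303 -0.0088  0.1299] psi 1.364 back 1.3 r 0.0587 F [-1.1  0.9 -0.3] w 0.279 g 0.6 q6 0.05
   head px 254.9 138.9 sqrtA*Z 5.876 proj0 [255.6 141.9] proj-10mm [255.6 138.5]
```

Converted, 0.006 m is 0.12, 0.0003 m is 0.006, -0.1 rad is -2.

Request:
shift_gripper(plan=[{"aperture":0.28,"x":0.006,"y":0.12,"az":-2}], quiet=true)

```text
ok
```

```bash
python3 m.py 7
```

```text
t 5.88 p [ 0.5363 -0.0098  0.1299] psi 1.463 back 1.404 r 0.0589 F [-2.   0.1 -0.9] w 0.277 g 0.7 q6 -0.05
   head px 254.5 136.0 sqrtA*Z 5.591 proj0 [254.9 141.7] proj-10mm [254.9 138.3]
```

Request:
shift_gripper(plan=[{"aperture":0.28}], quiet=true)

```text
ok
```

```bash
python3 m.py 8; python3 - <<'E'
from h import *
a=cv2.imread('pics/w_7.png');b=cv2.imread('pics/w_8.png')
s=manip.grab_frame('scene')[:,:,::-1]
s=cv2.resize(s[130:260,245:375],(384,384),interpolation=cv2.INTER_CUBIC)
cv2.imwrite('pics/v8.png',np.hstack([b[:,60:460],s]))
E
```

```text
t 6.05 p [ 0.5368 -0.0099  0.1303] psi 1.461 back 1.412 r 0.0589 F [0.4 0.5 0.1] w 0.279 g 0.0 q6 -0.05
   head px 253.4 135.6 sqrtA*Z 5.551 proj0 [253.6 141.5] proj-10mm [253.7 138.1]
```

View pics/v8.png

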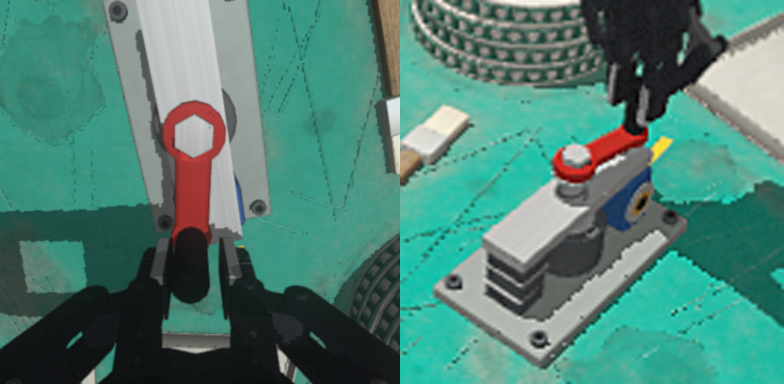

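The head shrank by about 6% and dropped in both views. The bolt sank about 9 mm, with the grip still between the pads. Now I lower, centre and grip firmly.

Converted, -0.0025 m is -0.05, 0.006 m is 0.12.

Request:
shift_gripper(plan=[{"aperture":0.28,"y":-0.05,"z":0.12},{"aperture":0},{"aperture":0},{"aperture":0}])

```text
time: 6.65
tool_pos: [0.5337, -0.0094, 0.1236]
tool_rot: [-0.001, 0.743, 0.669, -0.0]
contact_force: [-0.6, 1.1, -2.3]
gripper_width: 0.192
grasp_force: 58.5
```

```bash
python3 m.py 9
```

```text
t 6.65 p [ 0.5337 -0.0094  0.1236] psi 1.466 back 1.359 r 0.0588 F [-0.6  1.1 -2.3] w 0.192 g 58.5 q6 -0.05
   head px 260.3 137.9 sqrtA*Z 5.527 proj0 [261.1 144.2] proj-10mm [260.8 140.5]
```

Converted, -0.0084 m is -0.168, -0.0107 m is -0.214, 0.18 rad is 3.6.

Request:
shift_gripper(plan=[{"aperture":0,"x":0.018,"y":-0.168,"z":0.006,"az":3.6},{"aperture":0,"x":0.02,"y":-0.214,"z":0.008,"az":3.6},{"aperture":0,"x":0.02,"y":-0.214,"z":0.008,"az":3.6}])

```text
time: 7.08
tool_pos: [0.5068, 0.0016, 0.1228]
tool_rot: [0.0, 0.896, 0.444, 0.0]
contact_force: [2.9, -0.6, -4.4]
gripper_width: 0.194
grasp_force: 58.7
```

```bash
python3 m.py 10
```

```text
t 7.08 p [0.5068 0.0016 0.1228] psi 0.919 back 0.861 r 0.0589 F [ 2.9 -0.6 -4.4] w 0.194 g 58.7 q6 0.51
   head px 253.7 137.7 sqrtA*Z 5.469 proj0 [255.1 144.1] proj-10mm [255.1 140.3]
```

Converted, 0.0004 m is 0.008, -0.0107 m is -0.214, 0.18 rad is 3.6.

Request:
shift_gripper(plan=[{"aperture":0,"x":0.02,"y":-0.214,"z":0.008,"az":3.6},{"aperture":0,"x":0.02,"y":-0.214,"z":0.008,"az":3.6},{"aperture":0,"x":0.02,"y":-0.214,"z":0.008,"az":3.6},{"aperture":0,"x":0.02,"y":-0.214,"z":0.008,"az":3.6},{"aperture":0,"x":0.02,"y":-0.214,"z":0.008,"az":3.6}], quiet=true)

```text
ok
```

```bash
python3 m.py 11
```

```text
t 7.75 p [0.4827 0.0478 0.1207] psi 0.022 back -0.053 r 0.0593 F [ 1.2 -2.5 -3.2] w 0.195 g 58.8 q6 1.49
   head px 254.9 137.8 sqrtA*Z 5.404 proj0 [257.2 143.2] proj-10mm [257.1 139.5]
```

Converted, -0.0107 m is -0.214, 0.001 m is 0.02, 0.18 rad is 3.6.

Request:
shift_gripper(plan=[{"aperture":0,"x":0.02,"y":-0.214,"z":0.008,"az":3.6},{"aperture":0,"x":0.02,"y":-0.214,"z":0.008,"az":3.6},{"aperture":0,"x":0.02,"y":-0.214,"z":0.01,"az":3.6},{"aperture":0,"x":0.02,"y":-0.214,"z":0.01,"az":3.6},{"aperture":0,"x":0.02,"y":-0.214,"z":0.008,"az":3.6}], quiet=true)

```text
ok
```

```bash
python3 m.py 12; cat > n.py <<'E'
from h import *
# plan rows at fixed orientation: n steps of d rad forward from the present grip angle
import sys
d,n,z=map(float,sys.argv[1:4]); ax=np.array([.542,.0488]); s,M,p=tool(); v=p[:2]-ax; th=np.arctan2(v[1],v[0]); rr=np.linalg.norm(v); q=p.copy()
for k in range(1,int(n)+1):
    r=rr+(.0595-rr)*k/n; P=np.r_[ax+r*np.array([np.cos(th-k*d),np.sin(th-k*d)]),q[2]-z/1000/n]
    print((M.T@(P-q)).round(4).tolist()); q=P
E
python3 n.py 0.2 5 2.3
```

```text
t 8.43 p [0.5043 0.0956 0.1186] psi -0.875 back -0.962 r 0.0601 F [-1.4 -0.8 -2.4] w 0.19 g 59.0 q6 2.49
   head px 256.9 137.4 sqrtA*Z 5.365 proj0 [258.2 142.1] proj-10mm [258.  138.4]
[0.0017, -0.0118, 0.0005]
[0.004, -0.0113, 0.0005]
[0.0061, -0.0102, 0.0005]
[0.008, -0.0088, 0.0005]
[0.0096, -0.007, 0.0005]
```

```bash
sed -i 's/.0488\]/.0495]/' n.py m.py; python3 n.py 0.2 5 2.3
```

```text
[0.0015, -0.0118, 0.0005]
[0.0038, -0.0113, 0.0005]
[0.0059, -0.0103, 0.0005]
[0.0079, -0.0089, 0.0005]
[0.0095, -0.0072, 0.0005]
```

Converted, -0.0118 m is -0.236, -0.0113 m is -0.226.

Request:
shift_gripper(plan=[{"aperture":0,"x":0.03,"y":-0.236,"z":0.01},{"aperture":0,"x":0.076,"y":-0.226,"z":0.01},{"aperture":0,"x":0.118,"y":-0.206,"z":0.01},{"aperture":0,"x":0.158,"y":-0.178,"z":0.008},{"aperture":0,"x":0.19,"y":-0.144,"z":0.008}])

```text
time: 9.1
tool_pos: [0.5623, 0.1058, 0.1165]
tool_rot: [-0.001, 0.906, -0.423, 0.0]
contact_force: [-1.3, 4.4, -3.2]
gripper_width: 0.196
grasp_force: 58.9
```

```bash
python3 m.py 13;python3 n.py 0.2 5 2.3
```

```text
t 9.1 p [0.5623 0.1058 0.1165] psi -0.873 back -1.987 r 0.0598 F [-1.3  4.4 -3.2] w 0.196 g 58.9 q6 2.5
   head px 288.0 207.5 sqrtA*Z 0.279 proj0 [368.4 208.1] proj-10mm [361.4 200.4]
[0.011, -0.0047, 0.0005]
[0.0117, -0.0024, 0.0005]
[0.0119, -0.0, 0.0005]
[0.0117, 0.0024, 0.0005]
[0.011, 0.0046, 0.0005]
```

Converted, 0.0119 m is 0.238, 0.0117 m is 0.234.

Request:
shift_gripper(plan=[{"aperture":0,"x":0.22,"y":-0.094,"z":0.01},{"aperture":0,"x":0.234,"y":-0.048,"z":0.01},{"aperture":0,"x":0.238,"z":0.01},{"aperture":0,"x":0.234,"y":0.048,"z":0.01},{"aperture":0,"x":0.22,"y":0.092,"z":0.01}])

```text
time: 9.78
tool_pos: [0.6011, 0.061, 0.1149]
tool_rot: [-0.002, 0.906, -0.423, 0.003]
contact_force: [6.3, 2.7, -7.7]
gripper_width: 0.194
grasp_force: 58.8
```

```bash
python3 m.py 14;python3 n.py 0.2 5 2.4
```

```text
t 9.78 p [0.6011 0.061  0.1149] psi -0.874 back -3.019 r 0.0602 F [ 6.3  2.7 -7.7] w 0.194 g 58.8 q6 2.42
   head px 109.5 307.0 sqrtA*Z 0.313 proj0 [357.1 314.7] proj-10mm [351.7 302.3]
[0.0096, 0.0072, 0.0005]
[0.008, 0.0089, 0.0005]
[0.006, 0.0103, 0.0005]
[0.0039, 0.0113, 0.0004]
[0.0015, 0.0118, 0.0004]
```

Request:
shift_gripper(plan=[{"aperture":0,"x":0.184,"y":0.148,"z":0.016},{"aperture":0,"x":0.16,"y":0.178,"z":0.012},{"aperture":0,"x":0.12,"y":0.206,"z":0.012},{"aperture":0,"x":0.078,"y":0.226,"z":0.012}])

```text
time: 10.32
tool_pos: [0.5901, 0.0132, 0.1131]
tool_rot: [0.0, 0.906, -0.423, 0.005]
contact_force: [8.4, -4.4, -6.6]
gripper_width: 0.192
grasp_force: 58.9
```

```bash
python3 m.py 15;python3 n.py 0.18 6 2.4
```

```text
t 10.32 p [0.5901 0.0132 0.1131] psi -0.874 back 2.425 r 0.0602 F [ 8.4 -4.4 -6.6] w 0.192 g 58.9 q6 2.34
   head px 48.3 310.7 sqrtA*Z 0.385 proj0 [280.8 361. ] proj-10mm [279.6 346.9]
[0.0011, 0.0108, 0.0004]
[-0.0008, 0.0108, 0.0004]
[-0.0027, 0.0104, 0.0004]
[-0.0046, 0.0097, 0.0003]
[-0.0062, 0.0087, 0.0003]
[-0.0077, 0.0075, 0.0003]
```

Converted, 0.0108 m is 0.216, 0.0107 m is 0.214.

Request:
shift_gripper(plan=[{"aperture":0,"x":0.03,"y":0.216,"z":0.016},{"aperture":0,"x":-0.012,"y":0.214,"z":0.014},{"aperture":0,"x":-0.05,"y":0.208,"z":0.012},{"aperture":0,"x":-0.088,"y":0.194,"z":0.012}])

```text
time: 10.88
tool_pos: [0.5528, -0.0096, 0.1105]
tool_rot: [0.002, 0.906, -0.424, 0.004]
contact_force: [2.8, -6.3, -2.2]
gripper_width: 0.19
grasp_force: 59.5
```

```bash
python3 m.py 16;python3 n.py 0.17 2 1
```

```text
t 10.88 p [ 0.5528 -0.0096  0.1105] psi -0.875 back 1.681 r 0.0601 F [ 2.8 -6.3 -2.2] w 0.19 g 59.5 q6 2.3
   head px 30.0 322.5 sqrtA*Z 0.32 proj0 [200.5 355.7] proj-10mm [203.4 341.5]
[-0.0061, 0.0081, 0.0005]
[-0.0074, 0.0069, 0.0005]
```

Request:
shift_gripper(plan=[{"aperture":0,"x":-0.122,"y":0.162,"z":0.01},{"aperture":0,"x":-0.144,"y":0.134,"z":0.008},{"aperture":0},{"aperture":0}])

```text
time: 11.42
tool_pos: [0.5312, -0.0093, 0.1095]
tool_rot: [0.004, 0.906, -0.423, 0.002]
contact_force: [-4.0, -10.2, 1.5]
gripper_width: 0.198
grasp_force: 60.0
```

```bash
python3 m.py 17; python3 - <<'E'
from h import *
s=manip.grab_frame('scene')[:,:,::-1]
b=cv2.imread('pics/w_17.png')
s=cv2.resize(s[130:260,245:375],(384,384),interpolation=cv2.INTER_CUBIC)
cv2.imwrite('pics/v17.png',np.hstack([b[:,:400],s]))
E
```

```text
t 11.43 p [ 0.5312 -0.0093  0.1095] psi -0.874 back 1.319 r 0.0598 F [ -4.  -10.2   1.5] w 0.198 g 60.0 q6 2.29
   head px 10.6 312.5 sqrtA*Z 0.524 proj0 [166.8 336.5] proj-10mm [171.5 322.8]
```

View pics/v17.png

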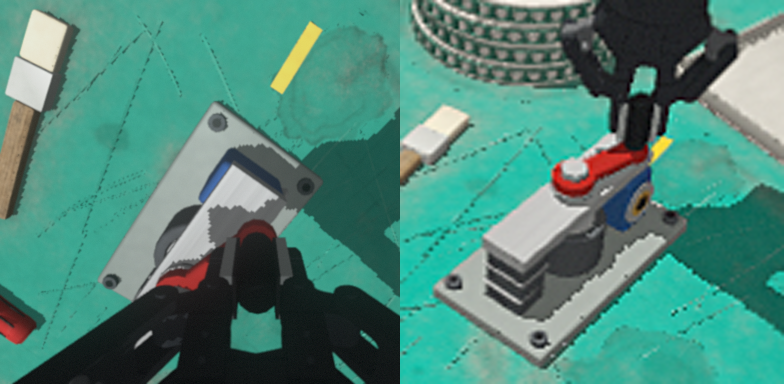

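```bash
python3 - <<'E'
from h import *
c=manip.camera_params('scene')
for t in (0,9.5,22,23,24,25): print(t,proj(c,[.5425,.0495,.131-t/1000]).round(1))
E
```

```text
0 [305.2 178.2]
9.5 [304.8 181.4]
22 [304.3 185.6]
23 [304.3 186. ]
24 [304.2 186.3]
25 [304.2 186.6]
```

The last picture shows the head top in the scene view at about (304,186), which matches roughly 24 mm of sink. The grip is held between the pads after one full turn, so I'm handing in.

```bash
python3 -c "
from plant import manip
print(manip.job_done())"
```

```text
the job is handed in; nothing more can be done
None
```

I swung the crank backward with loose fingers until the bolt dropped, about 1.3 rad in, then gripped it and turned it forward one full turn. By camera it has sunk about 24 mm (23 to 25 expected). I handed the job in at about 11.5 s of the 64 s allowed, with the black grip still held between the fingers; the hand-in gave no verdict.

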